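Roll the dowel onto the pencil line

TASK

Two wooden dowels lie on the bench, one on each side of a strip of paper tape with a pencil line along its middle. With the fingertips, roll the thicker dowel over the bench until it lies centred on the pencil line and along it, with some of the line showing beyond both of its ends, ready to be marked out. Do not pick it up, carry it or drag it without turning, leave the thinner dowel, the tape measure and the wood offcut alone, and finish with the hand clear and the dowel at rest.

Things in the scene. Friction and masses are not known exactly. Their poses are not given: they have to be found in the camera images.
- thick_dowel: the thicker of two plain light-wood round dowels, 30 mm in diameter and 110 mm long, about 55 g, lying loose on the bench roughly parallel to the line, 55 to 75 mm to one side of it or the other. Origin at the dowel's centre (15 mm above the bench, so its top is at z = 0.030 m); x is its long axis; y and z turn with it as it rolls. It rolls without slipping much and comes to rest soon after it is let go (rolling resistance of wood on wood).
- thin_dowel: the thinner light-wood dowel, 14 mm in diameter and 110 mm long, lying loose on the other side of the line; not to be moved. Origin at its centre, 7 mm above the bench; x is its long axis.
- line: strip of pale paper tape stuck flat on the bench (fixed, 180 mm long, 26 mm wide, under 1 mm thick, no obstacle), with a dark pencil line 3 mm wide along its middle over the full length. Origin at the middle of the line, on the bench top (z = 0); x runs along the line (roughly across the bench, to the robot's left), y across it (towards the robot), z up.
- crate_corner (a point): the corner nearest the strip (near, left, top rim) of the grey tray on the fixed yellow crate that stands right of the strip, 0.224 m above the bench. Crate and tray fill the bench from this corner to the right (-y) and to the back (+x); things on the tray rise to 0.31 m. Bring the hand over from in front of it. A fixed canvas bag stands behind, from about x = 0.72 m.
- tape_measure: yellow tape measure lying on its side, 62 x 85 x 37 mm high on the bench off the right-hand end of the line, nearer the robot; not to be moved. Origin at the centre of its underside.
- offcut: brown block of wood, 50 x 60 x 40 mm high on the bench beyond the farther dowel; not to be moved. Origin at the centre of its underside.

How it is judged (in metres and radians):
On the way:
1. the thick dowel has turned at least a quarter turn about its axis by rolling (angle between thick_dowel's own z axis and vertical above 1.57 rad), for 0.02 s.
At the end, for the whole second after the job is handed in: The thick dowel lies at rest on the bench with its centre within 6 mm of the pencil line, parallel to it within 0.1 rad, and its middle within 30 mm of the line's middle along the line, so that the line shows beyond both ends (y of thick_dowel in the frame of line between -0.006 and 0.006 m and x of thick_dowel in the frame of line between -0.03 and 0.03 m and angle between the x axis of thick_dowel and the x axis of line, either way round below 0.1 rad and height (world z) of thick_dowel between 0.011 and 0.019 m and linear speed of thick_dowel below 0.01 m/s and angular speed of thick_dowel below 0.3 rad/s); the robot touches nothing.
It fails at once if the thick dowel is lifted off the bench by more than 8 mm (height (world z) of thick_dowel above 0.023 m).
It fails at once if the thin dowel is moved more than 15 mm (distance of thin_dowel from where it was at the start of the episode above 0.015 m).
It fails at once if the tape measure is moved more than 15 mm (distance of tape_measure from where it was at the start of the episode above 0.015 m).
It fails at once if the offcut is moved more than 15 mm (distance of offcut from where it was at the start of the episode above 0.015 m).
It also fails if it takes over 64 s, if anything falls off the work surface, if the arm or the gripper's body presses on something with over 40 N, if the wrist force passes 120 N, or if a joint passes its speed limit or range.

ROBOT

A 6-joint arm with a two-finger parallel gripper is mounted at the origin on a cart in front of the work surface, level with it; the furniture and walls round the work are solid. World frame = base frame: x ahead of the robot, y to its left, z up, the work surface at z = 0. Lengths are in mm, angles in rad, forces in N, time in s.
With the tool pointing down it reaches from about 400 to 925 mm from the base axis. Payload 12.5 kg.
Tool frame: the origin (TCP) lies at the very end of the fingers, on their centre line; the grasp point (between the pads) lies 19 mm behind it; z points along the fingers, y is the direction in which the jaws open and shut (so a half turn about z gives the same grasp; the last joint's range is limited). The gripper opens to 95 mm and grips with 3 to 60 N. Pads are 20 mm wide; open, the fingers measure 119 mm over their backs; the gripper's body (75 mm by 180 mm) begins 59 mm behind the grasp point.
Start: joints at [-1.26, 0.491, 1.559, -0, 1.092, -0.106], TCP at [253.047, -571.502, 214.661] pointing down, gripper open.
Joint ranges: [-3.1, 3.1], [-0.84, 2.19], [0.05, 2.79], [-1.13, 4.28], [0.06, 2.93], [-2.69, 2.69]. Speed limits (rad/s): [2.22, 2.22, 2.79, 3.14, 3.14, 3.14].

INTERFACE

Orientations are given as [roll, pitch, yaw] about the fixed x, y, z axes, in that order (R = Rz(yaw) Ry(pitch) Rx(roll)).
In Python, from cell import env gives the robot as it stands. The module is installed in compiled form; this text tells all that it offers.
- The arm moves only by the tool arm_command, never from a script. Its argument "deltas" is a list that holds one entry, the list of rows, each a list of 5 numbers: the closure, from 0 (fully open) to 1 (shut), then the shift along the world's x, y, z as a fraction of full scale, then the turn about the world's z as a fraction of full scale. In form: [[[grip, dx, dy, dz, twist], ...]]. A call has 1 to 12 rows; each row shifts and turns the pose as measured when the row begins; what a row does not reach is not made up. Full scale, the value 1, is 100 mm for a shift and pi/4 rad for a turn. A row lasts 1/12 s, in which the tool goes at most 41.7 mm and 7.16 degrees, less where a joint would pass 70% of its speed; a pose out of reach is approached as far as the arm can. A call with a number of a shift or a turn outside -1 to 1 is refused whole. A call with a gripper value outside its range is refused whole. The fingers move at their own pace and stop on an object; the grip force is fixed at half the most. Time passes only in rows, so rows that do not move let the fingers close. It gives the time, the measured TCP pose, the force and the opening at its end, in the units of the state.
- env.state(): the state, without advancing time (a new reading comes with each control period).
- env.read_camera(name): name is "scene" or "top" or "wrist"; returns a dict with "frame" (480x640x3 uint8, red, green, blue), "fx", "fy", "cx", "cy" (pixels), "k1" (the pictures are not rectified: a ray, as slopes to the right and down, at radius r is drawn at 1 + k1 r^2 times it, then the intrinsics apply), "R" (3x3) and "t" (3): a world point X has camera coordinates R X + t; the wrist camera has in their place "tool_from_camera" (4x4, takes a point from camera to tool coordinates, whose origin is the TCP and whose axes are the flange's). Camera axes: x right, y down, z forward; pixel columns grow to the right and rows downward; lengths in mm; the calibration is good to about 2 mm. A picture is of the moment at which its call begins: read the wrist's pose just before it. There is no depth.
- env.job_done(): hands the job in, once; it reports no verdict.
The state is a dict: "t": time; "joints": joint angles; "qvel": joint speeds; "tau": joint torques, N m; "eef_pos": TCP position; "tcp_rot": TCP orientation; "ft_force": force on the tool from outside, world axes, zero at the start; "moment": the same for the moment, N m; "opening": opening from 0.0 (shut) to 1.0 (fully open).
Only numpy, scipy, OpenCV 4.12 (cv2) and the standard library are available. Lean on these libraries where they do the work, as an engineer would, in place of code of your own. Each camera call takes 0.05 s, during which the arm holds its last target.

## Working session

There is one attempt and no reset: what is moved stays moved. The work goes in short steps, Python scripts to look and compute and a tool call to move; the robot and the scene stay as the last step left them, time stands still between calls to the robot, and variables do not carry over. Pictures are saved under pics/ and viewed, and the job is handed in when it is done.

Besides the shell and the picture viewer there is one more tool, called after "Request:" as a command line: name --argument value ..., lists and objects as JSON in quotes. arm_command: Moves the arm, as the interface text tells. Its arguments: {"type":"object","properties":{"deltas":{"type":"array","items":{"type":"array","items":{"type":"array","items":{"type":"number","minimum":-1,"maximum":1}}}}},"required":["deltas"]}

```bash
mkdir -p pics
cat > h.py <<'E'
import numpy as np, cv2
from cell import env
def rays(c,px):
    px=np.asarray(px,float).reshape(-1,2)
    d=np.c_[(px[:,0]-c["cx"])/c["fx"],(px[:,1]-c["cy"])/c["fy"]]
    u=d.copy()
    for _ in range(20): u=d/(1+c["k1"]*(u**2).sum(1,keepdims=True))
    return np.c_[u,np.ones(len(u))]
def toplane(c,px,z):
    R=np.array(c["R"]);t=np.array(c["t"]);r=rays(c,px)@R; o=-R.T@t
    return o+r*((z-o[2])/r[:,2])[:,None]
def save(c,n): cv2.imwrite("pics/"+n,cv2.cvtColor(c["frame"],cv2.COLOR_RGB2BGR))
E
python3 - <<'E'
from h import *
for n in("scene","top"):
    c=env.read_camera(n);save(c,n+"0.png");print(n,-np.array(c["R"]).T@c["t"],c["fx"],c["k1"])
s=env.state();print(s["t"],s["eef_pos"],s["tcp_rot"],s["opening"])
E
```

```text
scene [-262.98988451  523.60761661  708.81565763] 582.1435433798409 -0.08445502922522967
top [ 419.90995608  123.07407342 1062.07440523] 562.081676165134 -0.14996905050863885
0.1 [ 252.96307928 -571.2639981   214.12897158] [-3.14057877e+00 -1.30212265e-04  4.16724676e-01] 1.000333538071089
```

View pics/scene0.png

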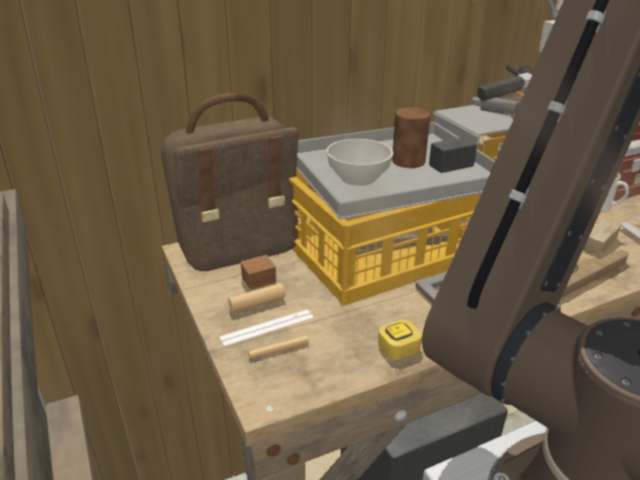

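View pics/top0.png

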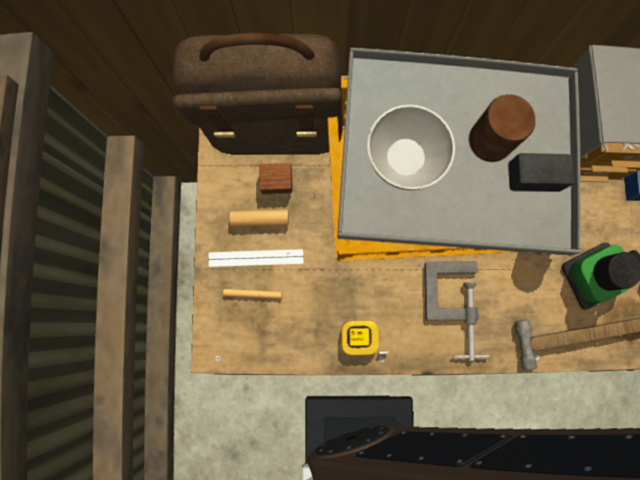

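The top view shows the thick dowel at about (259,218), beyond the strip at (256,258). The offcut is at (276,178), the thin dowel at (252,295), the tape measure at (360,338) and the tray corner at (341,237). Next I'll measure them.

```bash
cat > meas.py <<'E'
from h import *
def run(n="top",dbg=None,show=True):
    c=env.read_camera(n);f=c["frame"];hsv=cv2.cvtColor(f,cv2.COLOR_RGB2HSV)
    out={}
    if dbg: save(c,dbg)
    m=((hsv[...,1]<40)&(hsv[...,2]>185)).astype(np.uint8)
    m=cv2.morphologyEx(m,cv2.MORPH_CLOSE,np.ones((5,5)))
    w=((hsv[...,0]>10)&(hsv[...,0]<22)&(hsv[...,2]>185)&(hsv[...,1]>85)&(hsv[...,1]<190)).astype(np.uint8)
    w=cv2.morphologyEx(w,cv2.MORPH_OPEN,np.ones((3,3)))
    for nm,mm,z in(("white",m,0),("wood",w,15)):
        cs,_=cv2.findContours(mm,cv2.RETR_EXTERNAL,cv2.CHAIN_APPROX_NONE)
        for k in cs:
            if cv2.contourArea(k)<150: continue
            r=cv2.minAreaRect(k)
            if not (185<r[0][0]<345 and 140<r[0][1]<380) and n=="top": continue
            P=toplane(c,k.reshape(-1,2),z)
            q=cv2.minAreaRect(P[:,:2].astype(np.float32)); b=cv2.boxPoints(q)
            e=[b[1]-b[0],b[2]-b[1]];e=max(e,key=lambda v:np.hypot(*v))
            if e[1]<0:e=-e
            ang=np.degrees(np.arctan2(-e[0],e[1]))
            print(nm,"px",np.round(r[0]),"xy",np.round(q[0],1),"size",np.round(sorted(q[1]),1),"axis ang from +y",round(ang,2))
    return c
if __name__=="__main__":
    c=run()
    print("corner",toplane(c,[[341,237]],224),"offcut top",toplane(c,[[260,165],[290,165],[261,191],[292,191]],40),"tape",toplane(c,[[343,323],[378,354]],37))
E
python3 meas.py
```

```text
white px [256. 258.] xy [539.5 250.3] size [ 26.8 178.7] axis ang from +y 1.8
wood px [293. 360.] xy [348.9 175.9] size [ 38.6 101.3] axis ang from +y -18.52
wood px [224. 338.] xy [387.5 304.5] size [119.5 125.5] axis ang from +y -89.73
wood px [283. 268.] xy [518.9 197.2] size [166.6 181.7] axis ang from +y 65.34
wood px [204. 241.] xy [569.6 346.2] size [32.8 77.2] axis ang from +y -88.06
wood px [258. 215.] xy [618.1 245. ] size [ 23.1 110.9] axis ang from +y 1.69
wood px [321. 185.] xy [677.7 125.4] size [27.5 38.3] axis ang from +y 0.08
wood px [227. 187.] xy [674.2 306.7] size [ 83.2 116.3] axis ang from +y -0.38
wood px [215. 150.] xy [748.5 331.6] size [57.  64.1] axis ang from +y -0.46
corner [[545.83017312  94.58492425 224.        ]] offcut top [[710.33397693 240.24636636  40.        ]
 [710.17500539 183.65032184  40.        ]
 [660.0764517  237.32365998  40.        ]
 [660.01645005 179.3397714   40.        ]] tape [[416.53927193  84.87136259  37.        ]
 [360.82846506  21.75136566  37.        ]]
```

Run:
```python
from h import *
c=env.read_camera("top");f=c["frame"]
z=cv2.resize(f[150:310,190:320],None,fx=5,fy=3.7*5/3.7/1.35,interpolation=cv2.INTER_CUBIC)
z=cv2.resize(f[155:305,195:315],None,fx=4,fy=4,interpolation=cv2.INTER_CUBIC)
cv2.imwrite("pics/z0.png",z[...,::-1])
for x in(240,258,278): print(x,[(y,*f[y,x].tolist()) for y in range(205,234)])
```

```text
240 [(205, 167, 134, 86), (206, 164, 133, 86), (207, 166, 135, 88), (208, 165, 135, 88), (209, 167, 136, 87), (210, 183, 142, 85), (211, 213, 159, 90), (212, 233, 180, 101), (213, 238, 190, 108), (214, 238, 191, 108), (215, 236, 189, 107), (216, 235, 186, 107), (217, 232, 182, 104), (218, 230, 179, 101), (219, 227, 173, 97), (220, 218, 163, 90), (221, 203, 151, 84), (222, 181, 134, 73), (223, 160, 116, 64), (224, 138, 100, 55), (225, 117, 85, 47), (226, 102, 77, 48), (227, 96, 79, 52), (228, 95, 79, 52), (229, 98, 82, 55), (230, 98, 80, 52), (231, 96, 81, 52), (232, 93, 77, 49), (233, 94, 78, 49)]
258 [(205, 90, 75, 49), (206, 88, 72, 47), (207, 94, 75, 50), (208, 124, 100, 64), (209, 162, 127, 79), (210, 200, 151, 87), (211, 231, 176, 98), (212, 239, 191, 107), (213, 241, 197, 112), (214, 242, 197, 114), (215, 239, 194, 110), (216, 237, 189, 108), (217, 234, 183, 104), (218, 229, 174, 97), (219, 215, 162, 90), (220, 205, 154, 85), (221, 196, 145, 81), (222, 177, 129, 72), (223, 154, 112, 61), (224, 131, 95, 51), (225, 110, 81, 46), (226, 92, 74, 46), (227, 88, 74, 47), (228, 87, 72, 46), (229, 86, 70, 47), (230, 87, 70, 47), (231, 90, 74, 48), (232, 93, 75, 49), (233, 116, 94, 60)]
278 [(205, 83, 68, 44), (206, 93, 76, 50), (207, 131, 109, 73), (208, 162, 134, 88), (209, 186, 144, 87), (210, 218, 165, 92), (211, 236, 187, 104), (212, 242, 199, 114), (213, 244, 203, 116), (214, 243, 201, 114), (215, 241, 198, 114), (216, 238, 191, 110), (217, 233, 182, 103), (218, 227, 172, 97), (219, 211, 158, 88), (220, 196, 145, 81), (221, 185, 136, 75), (222, 172, 125, 70), (223, 149, 108, 58), (224, 123, 90, 51), (225, 104, 79, 48), (226, 94, 77, 50), (227, 99, 81, 54), (228, 97, 79, 52), (229, 93, 76, 49), (230, 91, 74, 50), (231, 91, 74, 51), (232, 105, 85, 56), (233, 146, 117, 78)]
```

View pics/z0.png

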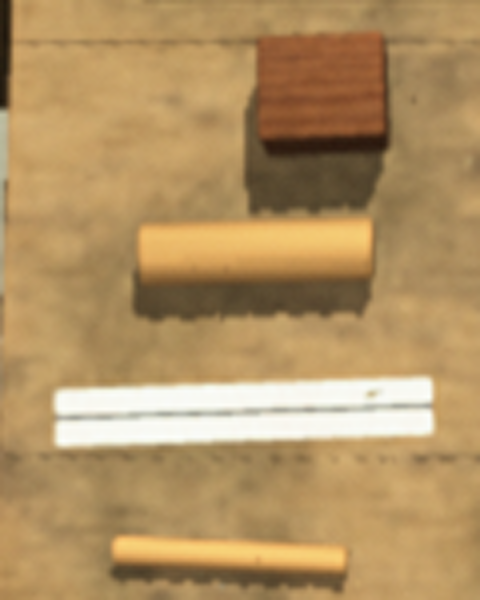

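Run:
```python
from h import *
c=env.read_camera("top")
print("dowel left/right ends mid z=15",toplane(c,[[229.8,218.2],[288.5,216.7]],15))
print("line ends",toplane(c,[[208.5,259.3],[303.2,256.5]],0))
print("thin ends",toplane(c,[[223,292.3],[282,294.7]],7))
print("bottle",toplane(c,[[565,275],[612,255]],100))
```

```text
dowel left/right ends mid z=15 [[613.03514631 298.79349119  15.        ]
 [615.95407023 186.84232311  15.        ]]
line ends [[535.83910626 340.48921362   0.        ]
 [541.83178645 158.94673542   0.        ]]
thin ends [[472.57829182 309.66633897   7.        ]
 [468.77946723 198.04030914   7.        ]]
bottle [[ 497.87772521 -305.1217654   100.        ]
 [ 533.20576838 -397.42577902  100.        ]]
```

Request:
arm_command --deltas '[[[0.4,0.1,0.1,0.4,-0.12],[0.4,0.15,0.2,0.4,-0.12],[0.4,0.2,0.35,0.2,-0.12],[0.4,0.2,0.35,0,-0.12],[0.4,0.2,0.35,0,0],[0.4,0.2,0.35,0,0],[0.4,0.15,0.4,0,0],[0.4,0.1,0.4,0,0],[0.4,0.05,0.4,0,0],[0.4,0.05,0.4,0,0]]]'

```text
t: 1.08
eef_pos: [391.3, -239.7, 313.7]
tcp_rot: [-3.138, -0.005, 0.011]
ft_force: [1.1, 0.3, 1.0]
opening: 0.598
```

Request:
arm_command --deltas '[[[0.4,0.05,0.4,0,0],[0.4,0.05,0.4,0,0],[0.4,0.05,0.4,0,0],[0.4,0.05,0.4,0,0],[0.4,0.05,0.4,0,0],[0.4,0,0.4,0,0],[0.4,0,0.4,0,0],[0.4,0,0.4,0,0],[0.4,0,0.4,0,0],[0.4,0,0.4,0,0],[0.4,0,0.4,0,0],[0.4,0,0.4,0,0]]]'

```text
t: 2.08
eef_pos: [410.8, 259.2, 315.8]
tcp_rot: [-3.138, -0.011, 0.009]
ft_force: [0.6, -1.0, 0.3]
opening: 0.6
```

Request:
arm_command --deltas '[[[0.4,0.3,-0.16,-0.1,0.03],[0.4,0.35,0,-0.2,0],[0.4,0.35,0,-0.2,0],[0.4,0.35,0,-0.2,0],[0.4,0.35,0,-0.2,0],[0.4,0.25,0,-0.25,0],[0.4,0.1,0,-0.3,0],[0.4,0,0,-0.3,0],[0.4,0,0,-0.3,0],[0.4,0,0,0,0]]]'

```text
t: 2.92
eef_pos: [619.2, 259.2, 101.0]
tcp_rot: [-3.134, -0.016, 0.061]
ft_force: [-0.7, 0.4, 0.3]
opening: 0.599
```

Request:
arm_command --deltas '[[[0.4,0.03,-0.16,-0.2,-0.04],[0.4,0,0,-0.2,0],[0.4,0,0,0,0]]]'

```text
t: 3.17
eef_pos: [622.8, 243.3, 61.8]
tcp_rot: [-3.134, -0.016, 0.029]
ft_force: [-0.4, 0.0, -0.2]
opening: 0.602
```

Run:
```python
from h import *
s=env.state();print(s["eef_pos"],s["tcp_rot"],s["ft_force"])
for n in("scene","top","wrist"):
    c=env.read_camera(n);save(c,n+"1.png")
a=[cv2.imread(f"pics/{n}1.png") for n in("scene","top","wrist")]
z=np.hstack([cv2.resize(a[0][180:400,160:360],(400,440)),cv2.resize(a[1][140:360,180:380],(400,440))]);cv2.imwrite("pics/c1.png",z)
```

```text
[622.75079278 243.2743396   61.7657749 ] [-3.1336319  -0.01639063  0.02877683] [-0.36022613  0.04035368 -0.20243708]
```

View pics/c1.png

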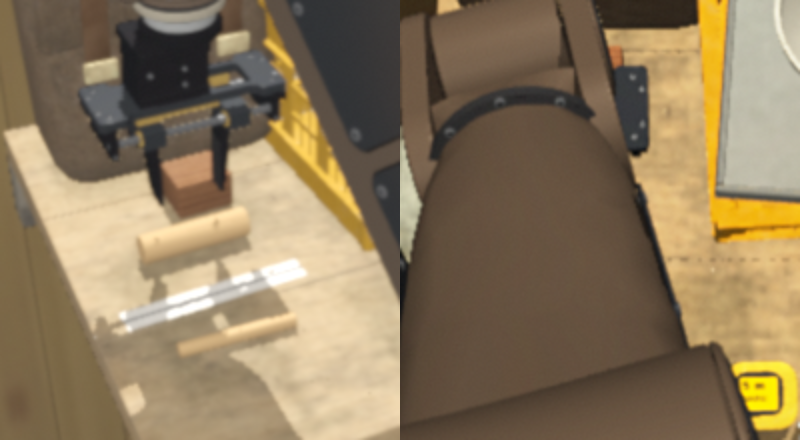

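View pics/wrist1.png

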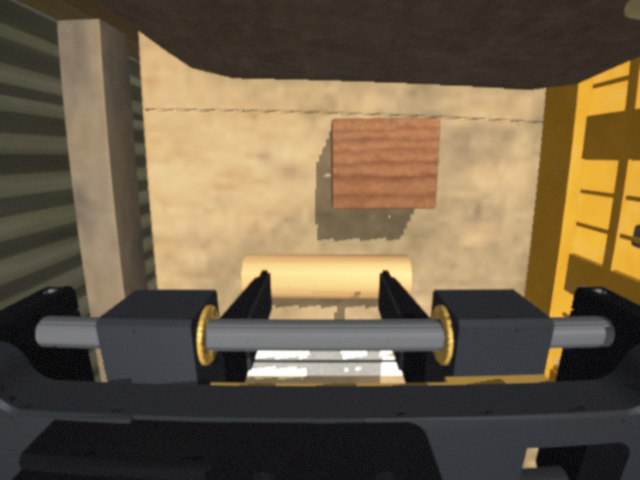

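The wrist view shows the dowel at (242–411, 256–299), with the fingertips over it at (265,275) and (384,275). The strip is at (250–400, 345–378), and the offcut is clear of the fingers. I'll cross-check with the wrist camera.

```bash
cat >> h.py <<'E'
from scipy.spatial.transform import Rotation as Ro
def wrist():
    s=env.state();c=env.read_camera("wrist")
    T=np.array(c["tool_from_camera"]);W=np.eye(4);W[:3,:3]=Ro.from_euler("xyz",s["tcp_rot"]).as_matrix();W[:3,3]=s["eef_pos"]
    M=np.linalg.inv(W@T);c["R"]=M[:3,:3];c["t"]=M[:3,3];return c,s
E
python3 - <<'E'
from h import *
c,s=wrist();f=c["frame"]
print("cam",-c["R"].T@c["t"])
for x in (300,350): print(x,[(y,*f[y,x].tolist()) for y in list(range(248,262,2))+list(range(288,306,2))+list(range(344,380,2))])
print(toplane(c,[[242,276],[411,277],[242,258],[242,299]],15)); print("line?",toplane(c,[[250,361],[400,361]],0)); print("offcut",toplane(c,[[333,208],[437,208]],40))
E
```

```text
cam [691.48458593 243.41113741 237.81623512]
300 [(248, 210, 180, 132), (250, 209, 181, 132), (252, 207, 178, 131), (254, 198, 164, 116), (256, 204, 159, 106), (258, 223, 176, 115), (260, 231, 187, 124), (288, 244, 205, 136), (290, 237, 194, 127), (292, 233, 189, 123), (294, 224, 178, 117), (296, 198, 155, 103), (298, 152, 122, 85), (300, 124, 107, 81), (302, 125, 108, 81), (304, 133, 115, 87), (344, 127, 127, 128), (346, 119, 121, 121), (348, 104, 106, 108), (350, 173, 176, 171), (352, 253, 253, 252), (354, 254, 254, 253), (356, 254, 254, 253), (358, 248, 249, 245), (360, 130, 128, 124), (362, 133, 130, 125), (364, 194, 190, 180), (366, 203, 198, 187), (368, 227, 224, 216), (370, 254, 254, 252), (372, 254, 254, 253), (374, 253, 253, 251), (376, 222, 209, 180), (378, 162, 140, 106)]
350 [(248, 196, 168, 124), (250, 200, 172, 126), (252, 200, 173, 127), (254, 187, 157, 113), (256, 191, 150, 100), (258, 218, 172, 113), (260, 231, 187, 123), (288, 246, 210, 138), (290, 241, 201, 132), (292, 229, 184, 123), (294, 223, 177, 118), (296, 204, 159, 104), (298, 155, 123, 87), (300, 126, 107, 80), (302, 125, 107, 78), (304, 130, 111, 83), (344, 122, 123, 124), (346, 121, 122, 123), (348, 105, 107, 108), (350, 173, 171, 164), (352, 253, 252, 249), (354, 254, 254, 253), (356, 254, 254, 252), (358, 221, 219, 208), (360, 118, 114, 109), (362, 134, 132, 128), (364, 196, 191, 179), (366, 198, 194, 182), (368, 198, 194, 181), (370, 200, 193, 183), (372, 194, 190, 180), (374, 187, 180, 168), (376, 141, 126, 107), (378, 119, 101, 75)]
[[612.5067915  299.89687586  15.        ]
 [615.60707472 184.19337274  15.        ]
 [625.37220344 299.53341238  15.        ]
 [595.53754573 300.40458543  15.        ]]
line? [[ 5.36865037e+02  2.99657258e+02  0.00000000e+00]
 [ 5.41079944e+02  1.82273147e+02 -2.84217094e-14]]
offcut [[664.59972747 239.6455152   40.        ]
 [666.59969684 179.39078633  40.        ]]
```

Request:
arm_command --deltas '[[[0.4,0,0,-0.2,0],[0.4,0,0,-0.08,0],[0.4,0,0,-0.02,0],[0.4,0,0,-0.01,0],[0.4,0,0,0,0]]]'

```text
t: 3.78
eef_pos: [627.1, 246.3, 41.9]
tcp_rot: [-3.13, -0.032, 0.031]
ft_force: [0.6, 0.1, 0.4]
opening: 0.599
```

Run:
```python
from h import *
s=env.state();print(s["joints"],s["eef_pos"],s["tcp_rot"],s["ft_force"])
c,s=wrist();save(c,"w2.png");c=env.read_camera("scene");save(c,"s2.png")
```

```text
[0.27473023 0.73959125 1.59945946 0.00544644 0.7681802  1.81006129] [627.14800212 246.30285655  41.90118605] [-3.12964108 -0.03244634  0.03141943] [0.64115837 0.11428877 0.36657989]
```

View pics/s2.png

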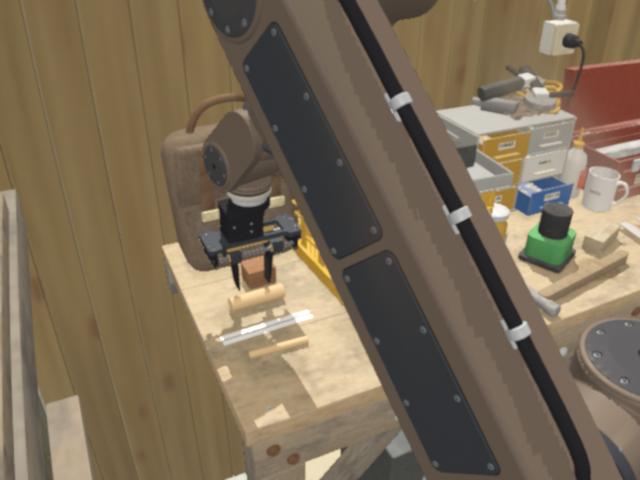

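View pics/w2.png

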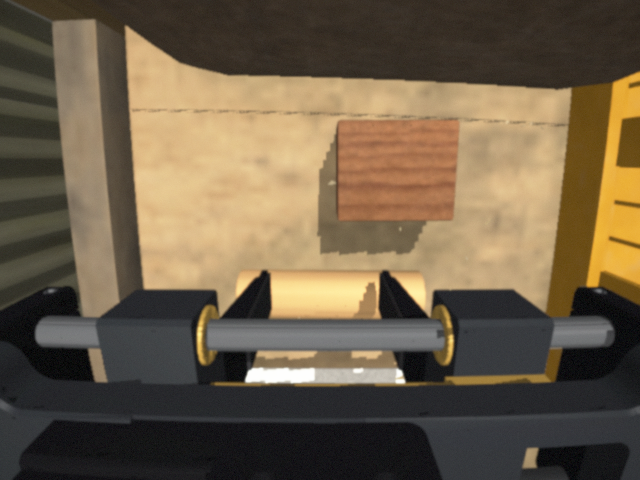

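```bash
python3 -c "
from h import *
s=env.state();print(np.round(s['tau'],1),np.round(s['qvel'],3))"
```

```text
[  0.  -70.5 -20.    0.   -0.2  -0. ] [-0.     0.004  0.004  0.002 -0.004  0.   ]
```

Request:
arm_command --deltas '[[[0.4,-0.06,-0.03,0,0]]]'

```text
t: 3.97
eef_pos: [622.0, 243.5, 42.5]
tcp_rot: [-3.129, -0.034, 0.031]
ft_force: [0.4, 0.0, -0.8]
opening: 0.6
```

Request:
arm_command --deltas '[[[0.4,0,0,-0.05,0]]]'

```text
t: 4.05
eef_pos: [621.5, 243.3, 38.5]
tcp_rot: [-3.129, -0.035, 0.031]
ft_force: [0.6, 0.3, -0.1]
opening: 0.597
```

Request:
arm_command --deltas '[[[0.4,0,0,0,0]]]'

```text
t: 4.13
eef_pos: [621.0, 243.1, 38.0]
tcp_rot: [-3.129, -0.034, 0.031]
ft_force: [1.1, 0.3, -0.4]
opening: 0.601
```

Request:
arm_command --deltas '[[[0.4,0,0,-0.04,0]]]'

```text
t: 4.22
eef_pos: [621.2, 243.1, 34.5]
tcp_rot: [-3.129, -0.035, 0.031]
ft_force: [-0.4, -0.7, 0.4]
opening: 0.601
```

Request:
arm_command --deltas '[[[0.4,0,0,-0.03,0]]]'

```text
t: 4.3
eef_pos: [621.1, 243.0, 31.1]
tcp_rot: [-3.129, -0.035, 0.031]
ft_force: [-0.5, -0.4, 0.4]
opening: 0.597
```

Request:
arm_command --deltas '[[[0.4,0,0,-0.02,0]]]'

```text
t: 4.38
eef_pos: [622.1, 243.1, 30.1]
tcp_rot: [-3.129, -0.038, 0.032]
ft_force: [-1.2, -3.5, 30.2]
opening: 0.599
```

Request:
arm_command --deltas '[[[0.4,-0.05,0,-0.01,0]]]'

```text
t: 4.47
eef_pos: [619.0, 243.1, 30.5]
tcp_rot: [-3.129, -0.042, 0.032]
ft_force: [0.8, -3.0, 12.8]
opening: 0.596
```

Request:
arm_command --deltas '[[[0.4,-0.07,0,-0.01,0]]]'

```text
t: 4.55
eef_pos: [613.3, 242.9, 30.5]
tcp_rot: [-3.128, -0.045, 0.032]
ft_force: [-1.8, -2.1, 7.6]
opening: 0.599
```

Request:
arm_command --deltas '[[[0.4,-0.08,0,-0.01,0]]]'

```text
t: 4.63
eef_pos: [606.2, 242.7, 30.3]
tcp_rot: [-3.128, -0.047, 0.032]
ft_force: [-0.6, -3.4, 7.6]
opening: 0.6
```

Request:
arm_command --deltas '[[[0.4,-0.08,0,-0.01,0],[0.4,-0.08,0,-0.01,0]]]'

```text
t: 4.8
eef_pos: [591.5, 242.3, 29.9]
tcp_rot: [-3.128, -0.052, 0.032]
ft_force: [-0.1, -1.7, 9.9]
opening: 0.595
```

```bash
cat > wm.py <<'E'
from h import *
import sys
c,s=wrist();save(c,sys.argv[1]);f=c["frame"];hsv=cv2.cvtColor(f,cv2.COLOR_RGB2HSV)
print(np.round(s["eef_pos"],1),np.round(s["tcp_rot"],3),np.round(s["ft_force"],1))
E
python3 wm.py w3.png
```

```text
[591.5 242.3  29.9] [-3.128 -0.052  0.032] [-0.1 -1.7  9.9]
```

View pics/w3.png

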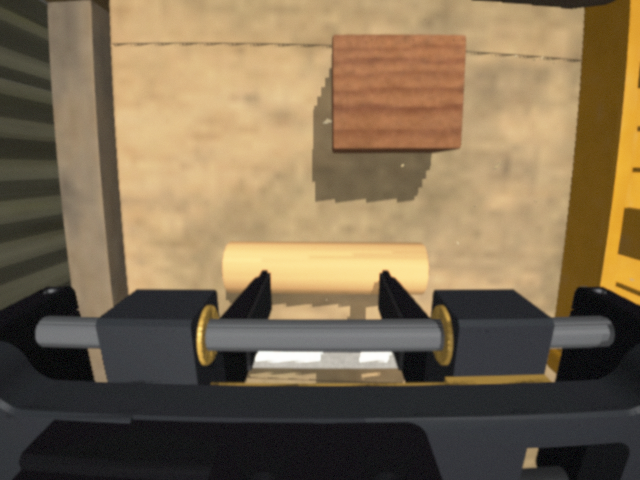

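The dowel has rolled and stayed straight: it is at rows 242–292, columns 223–427, and the tips are near its front side.

```bash
cat >> wm.py <<'E'
# wood saturation mask, largest component near the finger row
m=((f[...,0].astype(int)-f[...,2]>84)&(f[...,0]>150)&(hsv[...,0]>9)).astype(np.uint8)
m[:225]=0;m[345:]=0;m[:, :175]=0;m[:,480:]=0
m=cv2.morphologyEx(m,cv2.MORPH_OPEN,np.ones((5,5)))
n,l,st,ce=cv2.connectedComponentsWithStats(m)
k=1+np.argmax(st[1:,4]);d=(l==k)
print("bbox",st[k],"centre px",np.round(ce[k],1))
pts=[]
for x in (int(st[k,0]+6),325,int(st[k,0]+st[k,2]-7)):
    r=np.flatnonzero(d[:,x]); 
    if len(r): pts.append([x,(r[0]+r[-1])/2]); print(x,r[0],r[-1],np.round(toplane(c,[pts[-1]],15)[0],1))
E
python3 wm.py w3b.png
```

```text
[590.1 242.3  29.8] [-3.129 -0.051  0.033] [-0.2 -2.3  9.1]
bbox [ 221  240  209   52 9407] centre px [324.9 263.8]
227 242 287 [597.6 297.7  15. ]
325 241 290 [599.2 241.5  15. ]
423 243 290 [600.6 185.7  15. ]
```

Request:
arm_command --deltas '[[[0.4,0,0,0.12,0],[0.4,0.1,0,0.02,0],[0.4,0.1,0,0,0],[0.4,0,0,0,0]]]'

```text
t: 5.23
eef_pos: [612.8, 242.5, 45.9]
tcp_rot: [-3.128, -0.052, 0.033]
ft_force: [0.8, -0.0, -0.1]
opening: 0.601
```

```bash
python3 wm.py w4.png
```

```text
[612.8 242.5  45.9] [-3.128 -0.052  0.033] [ 0.8 -0.  -0.1]
bbox [ 271  271  108   47 4569] centre px [322. 293.]
277 271 315 [598.3 271.5  15. ]
325 272 316 [598.8 241.2  15. ]
372 272 316 [599.9 211.7  15. ]
```

Request:
arm_command --deltas '[[[0.4,-0.03,0,-0.08,0],[0.4,-0.02,0,-0.05,0]]]'

```text
t: 5.45
eef_pos: [607.2, 242.5, 32.2]
tcp_rot: [-3.128, -0.052, 0.032]
ft_force: [-0.2, 0.4, -0.4]
opening: 0.6
```

Request:
arm_command --deltas '[[[0.4,0,0,-0.025,0],[0.4,0,0,-0.02,0]]]'

```text
t: 5.62
eef_pos: [608.8, 242.6, 30.1]
tcp_rot: [-3.128, -0.058, 0.034]
ft_force: [-2.2, -4.7, 35.5]
opening: 0.596
```

Request:
arm_command --deltas '[[[0.4,-0.05,0,-0.005,0],[0.4,-0.07,0,-0.01,0],[0.4,-0.08,0,-0.01,0],[0.4,-0.08,0,-0.01,0],[0.4,-0.07,0,-0.01,0]]]'

```text
t: 6.03
eef_pos: [576.4, 241.7, 29.8]
tcp_rot: [-3.128, -0.07, 0.035]
ft_force: [0.2, -2.6, 11.1]
opening: 0.602
```

Request:
arm_command --deltas '[[[0.4,0,0,0.12,0],[0.4,0.1,0,0.02,0],[0.4,0.1,0,0,0],[0.4,0,0,0,0]]]'

```text
t: 6.37
eef_pos: [596.5, 241.9, 44.3]
tcp_rot: [-3.128, -0.069, 0.037]
ft_force: [-0.3, -0.6, 0.7]
opening: 0.597
```

```bash
python3 wm.py w5.png
```

```text
[596.5 241.9  44.3] [-3.128 -0.069  0.037] [-0.3 -0.6  0.7]
bbox [ 270  282  110   38 3684] centre px [320.9 300.7]
276 282 318 [578.4 271.1  15. ]
325 283 319 [579.1 240.4  15. ]
373 284 317 [580.7 210.4  15. ]
```

View pics/w5.png

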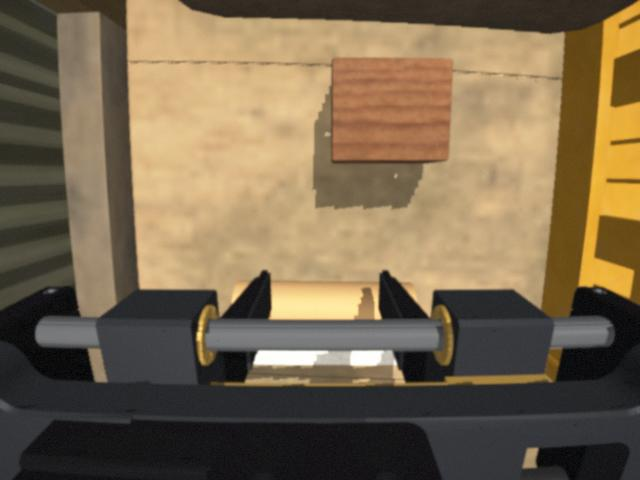

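```bash
cat >> wm.py <<'E'
# far-edge tangent: ray in x-z plane; far (+x) silhouette -> centre
o=-c["R"].T@c["t"]
for x in sorted(p[0] for p in pts):
    y0=np.flatnonzero(d[:,x])[0]-0.5
    P=toplane(c,[[x,y0]],15)[0]; v=P-o; th=np.hypot(v[0],v[2])
    print("tangent centre",np.round([P[0]-15*th/abs(v[2]),P[1]],1))
E
python3 wm.py w5.png
```

```text
[595.7 241.8  43.9] [-3.129 -0.068  0.037] [-0.7  0.7 -0.2]
bbox [ 270  281  110   39 3829] centre px [321.4 300.1]
276 281 318 [578. 271.  15.]
325 282 319 [578.7 240.3  15. ]
373 282 317 [580.6 210.4  15. ]
tangent centre [574.7 271.1]
tangent centre [575.3 240.7]
tangent centre [576.6 211.1]
```

Run:
```python
from h import *
c,s=wrist()
print("offcut near edge",toplane(c,[[333,161],[450,161]],40))
f=c["frame"]
print([(y,*f[y,325].tolist()) for y in range(274,294)])
w=[(y,f[y,325].tolist()) for y in range(340,384)];print(w)
print("tape near far edges", toplane(c,[[325,346],[325,364]],0))
```

```text
offcut near edge [[661.83001862 238.97539867  40.        ]
 [664.36473039 179.44280711  40.        ]]
[(274, 185, 159, 118), (275, 187, 161, 119), (276, 188, 162, 119), (277, 191, 163, 121), (278, 182, 152, 110), (279, 176, 143, 100), (280, 184, 144, 98), (281, 195, 152, 101), (282, 205, 160, 105), (283, 214, 168, 110), (284, 221, 173, 113), (285, 225, 179, 117), (286, 232, 187, 124), (287, 235, 192, 126), (288, 237, 195, 127), (289, 240, 199, 131), (290, 243, 205, 136), (291, 245, 207, 136), (292, 247, 210, 139), (293, 248, 216, 142)]
[(340, [121, 123, 125]), (341, [122, 124, 126]), (342, [122, 122, 123]), (343, [123, 124, 126]), (344, [119, 120, 121]), (345, [119, 120, 121]), (346, [118, 117, 119]), (347, [110, 111, 112]), (348, [102, 104, 104]), (349, [108, 109, 109]), (350, [156, 154, 149]), (351, [222, 219, 210]), (352, [245, 243, 237]), (353, [243, 242, 235]), (354, [223, 221, 211]), (355, [204, 197, 185]), (356, [197, 191, 181]), (357, [196, 191, 180]), (358, [199, 193, 183]), (359, [201, 195, 185]), (360, [200, 195, 183]), (361, [192, 185, 173]), (362, [177, 167, 154]), (363, [143, 131, 114]), (364, [123, 108, 85]), (365, [118, 100, 77]), (366, [115, 99, 75]), (367, [117, 98, 74]), (368, [115, 98, 73]), (369, [115, 98, 73]), (370, [115, 98, 74]), (371, [114, 100, 74]), (372, [115, 100, 74]), (373, [109, 93, 68]), (374, [104, 89, 68]), (375, [102, 86, 63]), (376, [109, 93, 69]), (377, [112, 97, 73]), (378, [113, 98, 74]), (379, [112, 96, 71]), (380, [112, 96, 72]), (381, [114, 97, 73]), (382, [123, 105, 73]), (383, [139, 113, 66])]
tape near far edges [[539.07425869 238.86066422   0.        ]
 [525.29516074 238.33859719   0.        ]]
```

Request:
arm_command --deltas '[[[0.4,-0.06,0,-0.07,0],[0.4,-0.03,0,-0.04,0],[0.4,0,0,-0.02,0]]]'

```text
t: 6.77
eef_pos: [585.0, 241.6, 30.2]
tcp_rot: [-3.129, -0.068, 0.037]
ft_force: [-2.0, -4.7, 40.8]
opening: 0.6
```

Request:
arm_command --deltas '[[[0.4,0,0,-0.02,0]]]'

```text
t: 6.85
eef_pos: [586.3, 241.7, 30.2]
tcp_rot: [-3.129, -0.073, 0.038]
ft_force: [-0.7, -5.1, 35.2]
opening: 0.606
```

Request:
arm_command --deltas '[[[0.4,-0.05,0,-0.005,0],[0.4,-0.07,0,-0.005,0],[0.4,-0.08,0,-0.01,0],[0.4,-0.08,0,-0.01,0],[0.4,-0.03,0,-0.01,0]]]'

```text
t: 7.27
eef_pos: [556.2, 240.9, 29.6]
tcp_rot: [-3.129, -0.082, 0.039]
ft_force: [0.9, -4.3, 15.6]
opening: 0.601
```

Request:
arm_command --deltas '[[[0.4,0,0,0.12,0],[0.4,0.08,0,0.05,0],[0.4,0.08,0,0.05,0],[0.4,0,0,0,0]]]'

```text
t: 7.6
eef_pos: [571.1, 241.1, 52.4]
tcp_rot: [-3.129, -0.08, 0.04]
ft_force: [-0.3, 1.0, -0.1]
opening: 0.598
```

```bash
python3 wm.py w6.png
python3 - <<'E'
from h import *
c,s=wrist();f=c["frame"]
print([(y,*f[y,325].tolist()) for y in range(240,300,2)])
print("offcut?")
E
```

```text
[571.1 241.1  52.4] [-3.129 -0.08   0.04 ] [-0.3  1.  -0.1]
bbox [ 233  257  149   54 5437] centre px [314.3 284.5]
239 265 294 [563.1 295.7  15. ]
325 265 309 [560.7 239.9  15. ]
375 266 310 [561.4 207.6  15. ]
tangent centre [557.6 295.6]
tangent centre [560.1 240.5]
tangent centre [560.9 208.7]
[(240, 198, 169, 126), (242, 206, 176, 130), (244, 214, 182, 135), (246, 216, 185, 139), (248, 216, 185, 137), (250, 220, 188, 139), (252, 220, 188, 139), (254, 221, 189, 139), (256, 221, 188, 136), (258, 217, 183, 133), (260, 214, 179, 130), (262, 207, 174, 126), (264, 198, 159, 112), (266, 215, 166, 111), (268, 230, 185, 122), (270, 238, 198, 130), (272, 244, 206, 136), (274, 247, 213, 140), (276, 249, 220, 146), (278, 251, 223, 150), (280, 251, 224, 151), (282, 251, 225, 151), (284, 252, 228, 153), (286, 252, 227, 152), (288, 251, 225, 149), (290, 251, 223, 150), (292, 250, 222, 147), (294, 249, 221, 146), (296, 247, 215, 140), (298, 244, 208, 138)]
offcut?
```

View pics/w6.png

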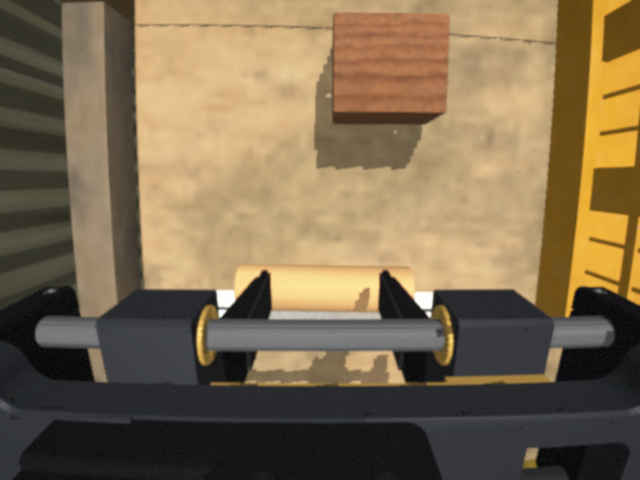

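Request:
arm_command --deltas '[[[0.4,0.01,0,-0.1,0],[0.4,-0.01,0,-0.08,0],[0.4,-0.01,0,-0.03,0]]]'

```text
t: 7.95
eef_pos: [570.2, 241.0, 30.0]
tcp_rot: [-3.129, -0.082, 0.041]
ft_force: [-0.1, -6.4, 53.8]
opening: 0.598
```

Request:
arm_command --deltas '[[[0.4,0,0,-0.02,0]]]'

```text
t: 8.03
eef_pos: [572.6, 241.2, 30.1]
tcp_rot: [-3.129, -0.089, 0.042]
ft_force: [1.0, -6.9, 40.8]
opening: 0.599
```

Request:
arm_command --deltas '[[[0.4,-0.05,0,0,0],[0.4,-0.07,0,-0.005,0],[0.4,-0.08,0,-0.01,0],[0.4,-0.08,0,-0.01,0],[0.4,-0.05,0,-0.005,0]]]'

```text
t: 8.45
eef_pos: [544.2, 240.3, 30.0]
tcp_rot: [-3.128, -0.103, 0.043]
ft_force: [-0.7, -3.6, 12.3]
opening: 0.602
```

Request:
arm_command --deltas '[[[0.4,0,0,0.12,0],[0.4,0.06,0,0.1,0],[0.4,0.06,0,0.1,0],[0.4,0,0,0,0]]]'

```text
t: 8.78
eef_pos: [554.0, 239.9, 61.1]
tcp_rot: [-3.129, -0.098, 0.043]
ft_force: [0.1, -0.5, 0.5]
opening: 0.601
```

```bash
python3 wm.py w7.png
python3 - <<'E'
from h import *
c,s=wrist();f=c["frame"]
print([(y,*f[y,325].tolist()) for y in range(240,320,2)])
E
```

```text
[554.  239.9  61.1] [-3.129 -0.098  0.043] [ 0.1 -0.5  0.5]
bbox [ 238  244  183   63 6087] centre px [327.3 279.5]
244 262 289 [546.9 293.3  15. ]
325 262 305 [544.1 238.7  15. ]
414 244 264 [567.  180.9  15. ]
tangent centre [541.2 293.4]
tangent centre [543.8 239.4]
tangent centre [558.8 181.5]
[(240, 208, 175, 129), (242, 208, 175, 128), (244, 208, 175, 128), (246, 211, 176, 129), (248, 215, 180, 132), (250, 216, 182, 135), (252, 213, 178, 134), (254, 211, 178, 133), (256, 215, 180, 135), (258, 219, 184, 138), (260, 219, 185, 135), (262, 209, 170, 121), (264, 207, 159, 106), (266, 221, 173, 114), (268, 234, 192, 127), (270, 247, 214, 140), (272, 251, 223, 149), (274, 252, 228, 154), (276, 254, 236, 164), (278, 254, 238, 167), (280, 254, 238, 166), (282, 254, 236, 163), (284, 254, 235, 162), (286, 254, 234, 161), (288, 253, 232, 157), (290, 252, 228, 152), (292, 251, 224, 150), (294, 249, 219, 144), (296, 245, 209, 137), (298, 238, 196, 132), (300, 226, 178, 117), (302, 208, 161, 106), (304, 188, 146, 97), (306, 148, 118, 79), (308, 119, 102, 76), (310, 116, 101, 76), (312, 104, 92, 68), (314, 109, 93, 70), (316, 137, 118, 87), (318, 158, 137, 103)]
```

View pics/w7.png

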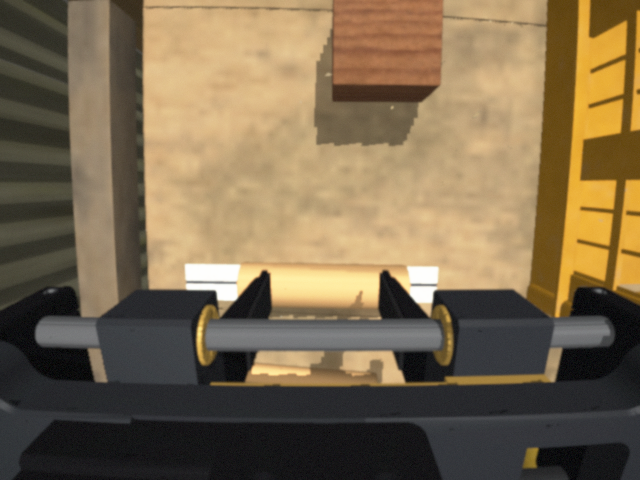

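The strip now shows past both ends of the dowel, with the pencil line at (210,282) and (425,284). The dowel spans rows 262–306.

Run:
```python
from h import *
c,s=wrist();f=c["frame"]
for x in(200,215,228,415,425,432):
    col=f[262:308,x].astype(int).sum(1); print(x,[(262+i,v) for i,v in enumerate(col//3)][::1][8:34])
print("dowel",toplane(c,[[325,284]],15),"line",toplane(c,[[210,282],[425,284]],0))
cv2.imwrite("pics/z7.png",cv2.resize(f[230:330,170:460],None,fx=2.7,fy=2.7,interpolation=cv2.INTER_CUBIC)[...,::-1])
```

```text
200 [(270, np.int64(253)), (271, np.int64(253)), (272, np.int64(253)), (273, np.int64(253)), (274, np.int64(253)), (275, np.int64(253)), (276, np.int64(253)), (277, np.int64(252)), (278, np.int64(242)), (279, np.int64(195)), (280, np.int64(142)), (281, np.int64(172)), (282, np.int64(232)), (283, np.int64(251)), (284, np.int64(253)), (285, np.int64(253)), (286, np.int64(253)), (287, np.int64(253)), (288, np.int64(250)), (289, np.int64(220)), (290, np.int64(128)), (291, np.int64(66)), (292, np.int64(40)), (293, np.int64(39)), (294, np.int64(42)), (295, np.int64(45))]
215 [(270, np.int64(253)), (271, np.int64(253)), (272, np.int64(253)), (273, np.int64(253)), (274, np.int64(253)), (275, np.int64(253)), (276, np.int64(253)), (277, np.int64(252)), (278, np.int64(243)), (279, np.int64(202)), (280, np.int64(146)), (281, np.int64(153)), (282, np.int64(218)), (283, np.int64(248)), (284, np.int64(253)), (285, np.int64(253)), (286, np.int64(253)), (287, np.int64(253)), (288, np.int64(251)), (289, np.int64(241)), (290, np.int64(196)), (291, np.int64(129)), (292, np.int64(88)), (293, np.int64(68)
[... 1791 characters left out ...]
nt64(253)), (271, np.int64(253)), (272, np.int64(253)), (273, np.int64(253)), (274, np.int64(253)), (275, np.int64(253)), (276, np.int64(253)), (277, np.int64(253)), (278, np.int64(253)), (279, np.int64(253)), (280, np.int64(250)), (281, np.int64(226)), (282, np.int64(156)), (283, np.int64(125)), (284, np.int64(183)), (285, np.int64(241)), (286, np.int64(252)), (287, np.int64(253)), (288, np.int64(253)), (289, np.int64(252)), (290, np.int64(250)), (291, np.int64(243)), (292, np.int64(231)), (293, np.int64(224)), (294, np.int64(218)), (295, np.int64(214))]
dowel [[542.61581939 238.39775728  15.        ]] line [[535.55869677 320.80318249   0.        ]
 [541.52456622 167.31161553   0.        ]]
```

View pics/z7.png

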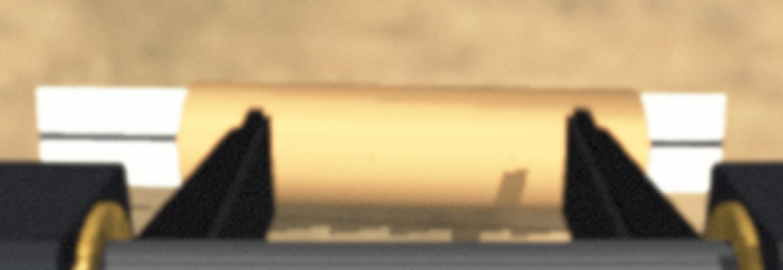

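The dowel is still about 3 mm short of the line, at 542.6 against 539.6. I'll add a short stroke.

Request:
arm_command --deltas '[[[0.4,-0.05,0,-0.1,0],[0.4,-0.03,0,-0.1,0],[0.4,-0.01,0,-0.07,0],[0.4,0,0,-0.02,0]]]'

```text
t: 9.27
eef_pos: [543.2, 239.6, 29.5]
tcp_rot: [-3.13, -0.097, 0.044]
ft_force: [-3.6, -7.8, 53.3]
opening: 0.602
```

Request:
arm_command --deltas '[[[0.4,0,0,-0.02,0]]]'

```text
t: 9.35
eef_pos: [544.9, 239.7, 29.7]
tcp_rot: [-3.13, -0.102, 0.045]
ft_force: [-2.6, -7.1, 40.5]
opening: 0.603
```

Request:
arm_command --deltas '[[[0.4,-0.05,0,0,0],[0.4,-0.04,0,0,0],[0.4,-0.01,0,0.01,0]]]'

```text
t: 9.6
eef_pos: [535.6, 239.4, 31.3]
tcp_rot: [-3.13, -0.105, 0.045]
ft_force: [0.4, -0.4, -0.4]
opening: 0.602
```

Request:
arm_command --deltas '[[[0.4,0,0,0.12,0],[0.4,0.06,0,0.2,0],[0.4,0.06,0,0.2,0],[0.4,0,0,0,0]]]'

```text
t: 9.93
eef_pos: [546.0, 239.2, 84.3]
tcp_rot: [-3.131, -0.098, 0.046]
ft_force: [0.1, 0.3, 0.7]
opening: 0.601
```

Run:
```python
from h import *
c,s=wrist();f=c["frame"];save(c,"w8.png");print(s["eef_pos"])
cv2.imwrite("pics/z8.png",cv2.resize(f[190:330,170:460],None,fx=2.7,fy=2.7,interpolation=cv2.INTER_CUBIC)[...,::-1])
```

```text
[545.96291621 239.22760779  84.33647181]
```

View pics/z8.png

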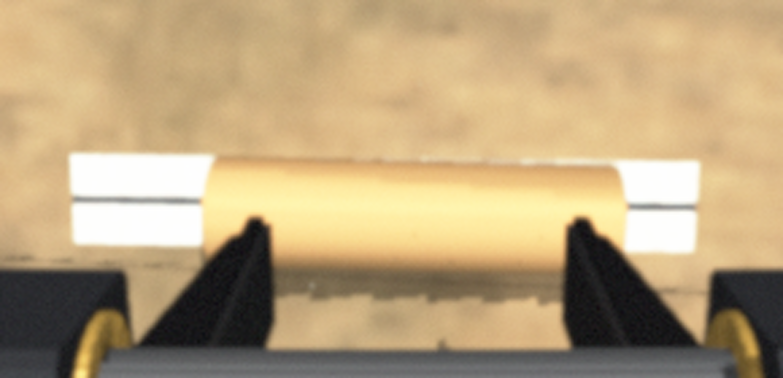

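Run:
```python
from h import *
c,s=wrist()
print("dowel",toplane(c,[[325.6,269.6]],15),"line",toplane(c,[[220,263.7],[414.4,266.7]],0))
print("dowel ends",toplane(c,[[170+204/2.7,265],[170+626/2.7,269]],15))
```

```text
dowel [[539.26683023 237.67424708  15.        ]] line [[536.10551529 319.9757273    0.        ]
 [541.22808189 169.05082486   0.        ]]
dowel ends [[539.74424821 296.35111643  15.        ]
 [542.41697055 182.11310095  15.        ]]
```

Request:
arm_command --deltas '[[[0.4,0,0,0.4,0],[0.4,-0.1,0,0.4,0],[0.4,-0.25,0,0.4,0],[0.4,-0.3,-0.1,0.4,0],[0.4,-0.3,-0.25,0.2,0],[0.4,-0.1,-0.4,0.1,0],[0.4,0,-0.4,0,0],[0.4,0,-0.4,0,0],[0.4,0,-0.4,0,0],[0.4,0,-0.4,0,0],[0.4,0,-0.4,0,0],[0.4,0,-0.4,0,0]]]'

```text
t: 11.03
eef_pos: [433.9, -78.5, 253.8]
tcp_rot: [-3.134, -0.076, 0.059]
ft_force: [1.0, -0.0, -0.5]
opening: 0.598
```

Run:
```python
from h import *
c=env.read_camera("top");f=c["frame"];save(c,"t9.png")
cv2.imwrite("pics/z9.png",cv2.resize(f[155:305,195:315],None,fx=4,fy=4,interpolation=cv2.INTER_CUBIC)[...,::-1])
for x in(238,258,276): print(x,[(y,*f[y,x].tolist()) for y in range(244,275)])
```

```text
238 [(244, 194, 158, 103), (245, 198, 163, 106), (246, 199, 163, 106), (247, 200, 163, 109), (248, 201, 163, 106), (249, 217, 168, 101), (250, 239, 190, 109), (251, 249, 212, 121), (252, 252, 226, 133), (253, 252, 229, 139), (254, 252, 228, 137), (255, 251, 222, 132), (256, 250, 216, 127), (257, 247, 208, 120), (258, 242, 197, 115), (259, 235, 184, 105), (260, 220, 166, 91), (261, 192, 142, 80), (262, 162, 119, 64), (263, 139, 100, 55), (264, 121, 88, 49), (265, 108, 84, 51), (266, 97, 81, 53), (267, 97, 81, 53), (268, 99, 82, 54), (269, 99, 82, 55), (270, 99, 82, 55), (271, 96, 79, 52), (272, 104, 85, 55), (273, 141, 115, 74), (274, 172, 143, 94)]
258 [(244, 201, 164, 110), (245, 206, 169, 113), (246, 207, 170, 115), (247, 207, 170, 115), (248, 206, 165, 106), (249, 222, 171, 100), (250, 239, 193, 109), (251, 249, 214, 124), (252, 252, 226, 134), (253, 252, 228, 138), (254, 252, 227, 136), (255, 251, 221, 131), (256, 249, 215, 126), (257, 246, 206, 120), (258, 240, 193, 110), (259, 232, 180, 103), (260, 211, 157, 90), (261, 185, 137, 77), (262, 159, 115, 64), (263, 134, 98, 54), (26
[... 175 characters left out ...]
 156, 129, 84), (274, 173, 144, 94)]
276 [(244, 214, 176, 116), (245, 213, 176, 116), (246, 213, 174, 113), (247, 214, 175, 114), (248, 210, 163, 102), (249, 224, 169, 96), (250, 240, 193, 109), (251, 250, 216, 127), (252, 252, 227, 136), (253, 252, 227, 137), (254, 251, 223, 132), (255, 251, 222, 131), (256, 249, 215, 125), (257, 244, 203, 117), (258, 238, 190, 108), (259, 229, 173, 98), (260, 207, 155, 86), (261, 181, 132, 73), (262, 156, 112, 63), (263, 134, 97, 55), (264, 120, 92, 55), (265, 118, 94, 60), (266, 119, 94, 61), (267, 121, 97, 63), (268, 123, 98, 63), (269, 124, 99, 63), (270, 123, 98, 64), (271, 135, 109, 70), (272, 183, 149, 96), (273, 209, 171, 112), (274, 209, 174, 114)]
```

View pics/z9.png

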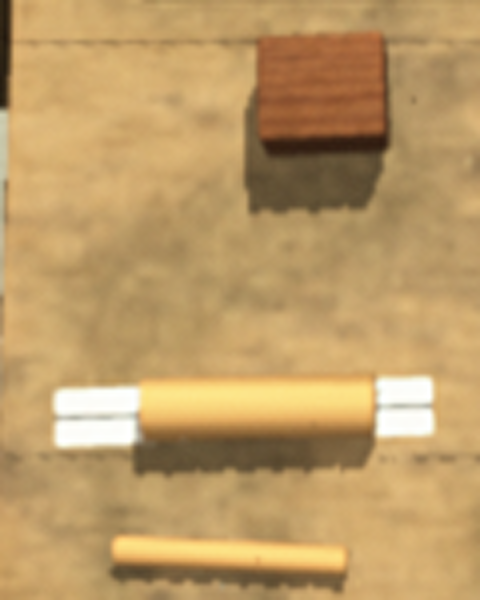

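Run:
```python
from h import *
c=env.read_camera("top")
d=toplane(c,[[238,256.7],[276,256.0]],15);l=toplane(c,[[208.5,259.3],[303.2,256.5]],0)
e=toplane(c,[[230.2,257],[288.7,256]],15)
u=(l[0]-l[1])[:2];L=np.linalg.norm(u);u/=L;n=np.array([-u[1],u[0]]);m=l.mean(0)[:2]
for p in d: print("perp",(p[:2]-m)@n)
print("along",(e.mean(0)[:2]-m)@u,"angle",np.arctan2((d[0]-d[1])[:2]@n,(d[0]-d[1])[:2]@u),"len",np.linalg.norm(e[0]-e[1]),L)
print(np.round(env.state()["ft_force"],1))
```

```text
perp -1.5615067022277767
perp -0.7504875052262895
along -8.840106935532395 angle -0.011297227225167492 len 110.48704854640808 181.64135985630534
[0.3 0.8 0.2]
```

The dowel is about 1.2 mm off the line, 9 mm along it and 0.011 rad out of parallel. The hand is clear and the other objects are where they started, so I'm handing the job in.

```bash
python3 -c "
from h import *
print(env.job_done())"
```

```text
the job is handed in; nothing more can be done
None
```

I rolled the thick dowel onto the pencil line and handed the job in at about 11 s; the interface reported no verdict. I used four strokes and one short correction, with both fingertips on top of the dowel, and never gripped it.

- **Position:** the last top view puts the dowel about 1.2 mm off the line (limit 6 mm) and about 9 mm along it from the middle (limit 30 mm). It is 0.011 rad out of parallel (limit 0.1 rad). The line shows beyond both ends.
- **Agreement between cameras:** the wrist view before I backed off put the dowel's middle within 1 mm of the line. Its end points, read by eye, came out 2–3 mm off; the two views differ by more than I'd like but stay well inside the limit.
- **Turning:** I did not measure the turn directly. The dowel moved about 75 mm while the tip strokes ran at close to twice its travel, which means about 5 rad of rolling, against the 1.57 rad needed.
- **Other objects:** the thin dowel and offcut look unmoved in the final top view. I did not look at the tape measure again, but the hand never came near it.
- **Forces and tilt:** the highest wrist force reported was about 54 N. The tool drifted to about 0.1 rad of pitch while pressing, with no visible effect on the dowel.

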